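# Clamp and punch-mark the battens for a plaster panel

## Task

Swing the clamp lever of the marking block up, lay every long batten from the bin flat into the block's slots, one to a slot, and swing the lever fully shut across them. With the lever shut, press the spring plunger of the marking punch down to its stop and let it come back up; then swing the lever up to upright or beyond again, leaving the marked battens lying in their slots. Never press the plunger while the lever is open, leave the short offcuts and the thin strip in the bin, and do not disturb the bowl, jar and scraper.

Things in the scene. Friction and masses are not known exactly. Their poses are not given: they have to be found in the camera images.
- batten_1: square wooden batten, 140 x 24 x 24 mm, about 60 g, loose in the bin at the start; may be absent (2 or 3 of the three are there). Origin at its centre, x along its length (either end is the same, all four sides alike).
- batten_2: square wooden batten, 140 x 24 x 24 mm, about 60 g, loose in the bin at the start; may be absent (2 or 3 of the three are there). Origin at its centre, x along its length (either end is the same, all four sides alike).
- batten_3: square wooden batten, 140 x 24 x 24 mm, about 60 g, loose in the bin at the start; may be absent (2 or 3 of the three are there). Origin at its centre, x along its length (either end is the same, all four sides alike).
- offcut_1: short offcut of the same wood, 70 x 24 x 24 mm, lies in the bin; not wanted, stays in the bin. Origin at its centre, x along its length.
- offcut_2: short offcut of the same wood, 70 x 24 x 24 mm, lies in the bin; not wanted, stays in the bin. Origin at its centre, x along its length.
- strip: thin flat wooden strip, 180 (y) x 22 (x) x 8 mm, lies in the bin across its +x end; not wanted, stays in the bin. Origin at its centre.
- bin: open grey plastic bin, fixed, outside 250 (x) x 396 (y) x 32 mm high, walls and floor 5 mm thick; origin at the centre of its underside on the table. Battens and offcuts lie in it on the floor, roughly along its x, spread side by side along its y about 64 mm apart; a thin strip lies across at its +x end.
- clamp_block: grey steel marking block, fixed on the table; origin on the table under the middle of its bed. Bed 184 (x) x 190 (y) x 30 mm high with three slots along x; the lever's hinge stands at its +y end (cheeks to 85 mm high, at y = 97 to 133 mm), the plunger housing (75 x 70 x 45 mm high) at its -x side, centred 128 mm from the origin.
- slot_1 (a point): First (-y, farthest from the hinge) of three equal slots, 56 mm apart. The point is the middle of its floor, 30 mm above the table; x along the slot, y across, z up. 156 mm long between end fences, 38 mm wide between ribs, all 10 mm high; the ribs stand only 51 to 77 mm from the middle, so the middle is clear for fingers. A batten lying in it has its centre 12 mm above this point.
- slot_2 (a point): Middle one of three equal slots, 56 mm apart. The point is the middle of its floor, 30 mm above the table; x along the slot, y across, z up. 156 mm long between end fences, 38 mm wide between ribs, all 10 mm high; the ribs stand only 51 to 77 mm from the middle, so the middle is clear for fingers. A batten lying in it has its centre 12 mm above this point.
- slot_3 (a point): Third (+y, nearest the hinge) of three equal slots, 56 mm apart. The point is the middle of its floor, 30 mm above the table; x along the slot, y across, z up. 156 mm long between end fences, 38 mm wide between ribs, all 10 mm high; the ribs stand only 51 to 77 mm from the middle, so the middle is clear for fingers. A batten lying in it has its centre 12 mm above this point.
- clamp_lever (a joint): angle of the clamp lever: 0 shut (lever level across the slots, its stop; clears seated battens by about 2 mm), 1.57 upright, stop at 1.95. Starts nearly shut (0 to 0.4). Stiff hinge: stays where it is left, about 1.5 to 3 N at the grip moves it. Shut is under 0.06, open is over 1.3.
- lever_hinge (a point): point on the lever's hinge axis (parallel to the block's x axis), level along that axis with lever_grip; 65 mm above the table, 115 mm towards the block's +y from its origin. Does not move with the lever.
- lever_grip (a point): middle of the lever's hand grip: black round bar, diameter 20 mm, 72 mm long, parallel to the hinge axis, standing out to the block's -x from the lever arm's end (flat steel, 22 x 16 mm); free for 30 mm either side. 230 mm from the hinge axis; shut: 115 mm to the block's -y, 65 mm high, rising over the top towards +y. Pinch from above, closing along the block's y, and lead round the arc.
- plunger (a joint): travel of the punch's spring plunger in m: 0 up, 0.016 fully down at its stop. Spring: about 3 N to start, 8.5 N at the stop; springs back by itself. Down to its stop is over 0.0135, back up is under 0.003.
- plunger_top (a point): centre of the top of the plunger's round black head (diameter 42 mm), 89 mm above the table when up; pressed straight down. Moves with the plunger.
- mixing_bowl: bystander: black plastic mixing bowl, 116 mm across, 85 mm high; origin at the centre of its underside. Leave alone.
- jar: bystander: blue jar with white lid, 68 mm across, 90 mm high; origin at the centre of its underside. Leave alone.
- scraper: bystander: scraper with a red handle, 200 mm long, lying on the table. Leave alone.
There are look-alikes about, which are no part of the job. Of the things shaped like the strip, the wooden one is meant.

How it is judged:
On the way, in this order (a step that is already met when the one before it is completed fails the run):
1. the clamp lever is swung up (over 1.3 rad) (value of joint clamp_lever above 1.3 rad), for 0.2 s.
2. every batten lies flat in a slot (((x of batten_1 in the frame of slot_1 between -0.014 and 0.014 m and y of batten_1 in the frame of slot_1 between -0.014 and 0.014 m and z of batten_1 in the frame of slot_1 between 0.006 and 0.018 m and angle between the x axis of batten_1 and the x axis of slot_1, either way round below 0.15 rad) or (x of batten_1 in the frame of slot_2 between -0.014 and 0.014 m and y of batten_1 in the frame of slot_2 between -0.014 and 0.014 m and z of batten_1 in the frame of slot_2 between 0.006 and 0.018 m and angle between the x axis of batten_1 and the x axis of slot_2, either way round below 0.15 rad) or (x of batten_1 in the frame of slot_3 between -0.014 and 0.014 m and y of batten_1 in the frame of slot_3 between -0.014 and 0.014 m and z of batten_1 in the frame of slot_3 between 0.006 and 0.018 m and angle between the x axis of batten_1 and the x axis of slot_3, either way round below 0.15 rad)) and ((x of batten_2 in the frame of slot_1 between -0.014 and 0.014 m and y of batten_2 in the frame of slot_1 between -0.014 and 0.014 m and z of batten_2 in the frame of slot_1 between 0.006 and 0.018 m and angle between the x axis of batten_2 and the x axis of slot_1, either way round below 0.15 rad) or (x of batten_2 in the frame of slot_2 between -0.014 and 0.014 m and y of batten_2 in the frame of slot_2 between -0.014 and 0.014 m and z of batten_2 in the frame of slot_2 between 0.006 and 0.018 m and angle between the x axis of batten_2 and the x axis of slot_2, either way round below 0.15 rad) or (x of batten_2 in the frame of slot_3 between -0.014 and 0.014 m and y of batten_2 in the frame of slot_3 between -0.014 and 0.014 m and z of batten_2 in the frame of slot_3 between 0.006 and 0.018 m and angle between the x axis of batten_2 and the x axis of slot_3, either way round below 0.15 rad)) and ((x of batten_3 in the frame of slot_1 between -0.014 and 0.014 m and y of batten_3 in the frame of slot_1 between -0.014 and 0.014 m and z of batten_3 in the frame of slot_1 between 0.006 and 0.018 m and angle between the x axis of batten_3 and the x axis of slot_1, either way round below 0.15 rad) or (x of batten_3 in the frame of slot_2 between -0.014 and 0.014 m and y of batten_3 in the frame of slot_2 between -0.014 and 0.014 m and z of batten_3 in the frame of slot_2 between 0.006 and 0.018 m and angle between the x axis of batten_3 and the x axis of slot_2, either way round below 0.15 rad) or (x of batten_3 in the frame of slot_3 between -0.014 and 0.014 m and y of batten_3 in the frame of slot_3 between -0.014 and 0.014 m and z of batten_3 in the frame of slot_3 between 0.006 and 0.018 m and angle between the x axis of batten_3 and the x axis of slot_3, either way round below 0.15 rad))), for 0.2 s.
3. the lever is fully shut (under 0.06 rad) across the battens (all of step 2 and value of joint clamp_lever below 0.06 rad), for 0.2 s.
4. the plunger is pressed to its stop (over 13.5 mm) while the lever is shut on the battens (all of step 3 and value of joint plunger above 0.0135 m), for 0.05 s.
5. the plunger is back up and the lever is swung up again (value of joint plunger below 0.003 m and value of joint clamp_lever above 1.3 rad), for 0.2 s.
At the end, for the whole second after the job is handed in: Lever open (over 1.3 rad), plunger up (under 3 mm), every batten at rest flat in a slot (centre within 14 mm of the slot's middle along and across, within 6 mm in height, within 0.15 rad of the slot's direction), both offcuts and the strip in the bin (all of step 2 and all of step 5 and linear speed of each of batten_1, batten_2, batten_3 below 0.02 m/s and x of offcut_1 in the frame of bin between -0.125 and 0.125 m and y of offcut_1 in the frame of bin between -0.198 and 0.198 m and x of offcut_2 in the frame of bin between -0.125 and 0.125 m and y of offcut_2 in the frame of bin between -0.198 and 0.198 m and x of strip in the frame of bin between -0.125 and 0.125 m and y of strip in the frame of bin between -0.198 and 0.198 m); the robot touches nothing.
It fails at once if the plunger is pressed (over 8 mm) while the lever is open (over 0.3 rad) (value of joint plunger above 0.008 m and value of joint clamp_lever above 0.3 rad).
It fails at once if bowl, jar or scraper moved by more than 40 mm (distance of any of mixing_bowl, jar, scraper from where it was at the start of the episode above 0.04 m).
Of batten_1, batten_2, batten_3 only 2 to 3 are there at a start; the rules pass over those that are not, and their reading is None.
At some moment in a run one of batten_1, batten_2, batten_3 may be knocked a few centimetres aside while the robot is not near it.
Once in a run the grip may slacken for a moment while it holds something.
It also fails if it takes over 210 s, if anything falls off the work surface, if the arm or the gripper's body presses on something with over 40 N, if the wrist force passes 120 N, or if a joint passes its speed limit or range.

## Robot

A 6-joint arm with a two-finger parallel gripper is mounted at the origin on the work surface. World frame = base frame: x ahead of the robot, y to its left, z up, the work surface at z = 0. Lengths are in m, angles in rad, forces in N, time in s.
With the tool pointing down it reaches from about 0.425 to 0.95 m from the base axis. Payload 3.5 kg.
Tool frame: the origin (TCP) lies on the centre line of the jaws, within the pads' length; the fingertips stand 19 mm ahead of it and the grasp point (between the pads) is the TCP; z points along the fingers, y is the line along which they close (so a half turn about z gives the same grasp; the last joint's range is limited). The gripper opens to 85 mm and grips with 20 to 120 N. Pads are 22 mm wide; open, the fingers measure 114 mm over their backs; the gripper's body (76 mm by 85 mm) begins 54 mm behind the grasp point. The pads swing forward as they close: fully open they stand 13 mm farther back than shut.
Start: joints at [-1.427, 0.286, 1.577, -0, 1.279, -0.15], TCP at [0.195, -0.646, 0.25] pointing down, gripper open.
Joint ranges: [-2.77, 2.77], [-0.9, 2.22], [0.21, 2.48], [-1.53, 4.67], [0.24, 2.81], [-2.84, 2.84]. Speed limits (rad/s): [2.79, 2.79, 3.14, 3.14, 3.14, 3.14].

## Interface

Orientations are given as a unit quaternion [x, y, z, w].
In Python, from plant import ctrl, imaging gives the robot as it stands. The module is installed in compiled form; this text tells all that it offers.
- The arm moves only by the shell command python3 -m handwheel 'ROWS' [OPENING] [FORCE]. ROWS is JSON, one flat list of numbers, 6 for each row, row after row: the shift along the world's x, y, z in units of 150 mm (1.0 is 150 mm), then the turn, a rotation vector about the world's x, y, z in units of 90 degrees (1.0 is 90 degrees). In form: [tx, ty, tz, rx, ry, rz, tx, ty, tz, rx, ry, rz, ...]. A call has 1 to 5 rows; each row shifts and turns the commanded pose from where the row before left it; what a row does not reach is not made up. A row lasts 1/12 s, in which the tool goes at most 41.7 mm and 7.16 degrees, less where a joint would pass 70% of its speed; a pose out of reach is approached as far as the arm can. A call with a number of a shift or a turn outside -1 to 1 is refused whole. A call with a gripper value outside its range is refused whole. OPENING is the opening, from 0 (shut) to 1 (fully open), set as the call begins (- or left out, the last holds). The fingers move at their own pace and stop on an object; FORCE is the grip in N (left out, the last holds). Time passes only in rows, so rows that do not move let the fingers close. It gives the time, the measured TCP pose, the force, the opening and the grip force at its end, in the units of the state.
- ctrl.get_state(): the state, without advancing time (a new reading comes with each control period).
- imaging.read_camera(name): name is "scene" or "top" or "wrist"; returns (picture, depth): 400x640x3 uint8, blue, green, red; 400x640 float32, m along the optical axis (not along the pixel's ray), 0 where there is no reading.
- imaging.get_calibration(name): a dict with "fovy" (degrees; the focal length in pixels is half the picture's height over the tangent of half this angle, whatever the lens; pixels are square), "cx", "cy" (the principal point, pixels), "R" (3x3) and "t" (3): a world point X has camera coordinates R X + t. Camera axes: x right, y down, z forward; pixel columns grow to the right and rows downward; lengths in m; the calibration is good to about 2 mm. A picture is of the moment at which its call begins: read the wrist's pose just before it. get_calibration takes no time and is no camera call; for the wrist camera it gives the pose at the moment of the call.
- ctrl.sign_off(): hands the job in; it is judged then, once.
The state is a dict: "time": time; "qpos": joint angles; "dq": joint speeds; "joint_efforts": joint torques, N m; "eef_pos": TCP position; "tcp_rot": TCP orientation; "contact_force": force on the tool from outside, world axes, zero at the start; "wrist_torque": the same for the moment, N m; "opening": opening from 0.0 (shut) to 1.0 (fully open); "finger_force": force on a finger pad.
Only numpy, scipy, OpenCV 4.12 (cv2) and the standard library are available. Lean on these libraries where they do the work, as an engineer would, in place of code of your own. Each camera call takes 0.05 s, during which the arm holds its last target. There are 200 camera calls.

## Working session

There is one attempt and no reset: what is moved stays moved. The work goes in short steps, Python scripts to look and compute and a shell command to move; the robot and the scene stay as the last step left them, time stands still between calls to the robot, and variables do not carry over. Pictures are saved under pics/ and viewed, at most 14 in all, crops included, and the job is handed in when it is done.

```bash
mkdir -p pics
cat > h.py <<'E'
import numpy as np,cv2
from plant import ctrl,imaging
def snap(name,fn):
    c=imaging.get_calibration(name); im,d=imaging.read_camera(name)
    cv2.imwrite(f'pics/{fn}.png',im); np.savez(f'pics/{fn}.npz',d=d,im=im,**{k:np.array(v) for k,v in c.items()})
def load(fn): return np.load(f'pics/{fn}.npz')
def cloud(z):
    d=z['d'];h,w=d.shape;f=h/2/np.tan(np.radians(float(z['fovy']))/2)
    u,v=np.meshgrid(np.arange(w),np.arange(h))
    P=np.stack([(u-float(z['cx']))/f*d,(v-float(z['cy']))/f*d,d],-1)
    return (P-z['t'])@z['R']
def st():
    s=ctrl.get_state()
    for k in ('time','eef_pos','tcp_rot','contact_force','opening','finger_force'): print(k,np.round(s[k],3))
E
python3 - <<'E'
from h import *
for n in('scene','top','wrist'):
    snap(n,n+'0'); z=load(n+'0'); print(n,z['fovy'],z['cx'],z['cy'],z['t'],np.round(z['R'],2).tolist())
st()
E
```

```text
scene 46.68623917983929 315.5841063040232 203.88938755794936 [-0.35586576 -0.20914434  2.05847719] [[0.63, 0.78, -0.0], [0.57, -0.46, -0.68], [-0.53, 0.43, -0.74]]
top 48.43562926074333 320.29312382168257 201.8696791447935 [0.03370805 0.53826756 1.31534451] [[0.01, -1.0, 0.0], [-1.0, -0.01, -0.06], [0.06, -0.0, -1.0]]
wrist 59.34416404055973 316.6768850477518 203.41654844771605 [-0.67355118 -0.04131733  0.38062344] [[0.29, -0.96, -0.0], [-0.91, -0.27, 0.32], [-0.31, -0.09, -0.95]]
time 0.15
eef_pos [ 0.195 -0.646  0.249]
tcp_rot [ 0.989  0.146  0.    -0.001]
contact_force [-0.409 -0.097 -0.154]
opening 1.002
finger_force 0.0
```

View pics/top0.png

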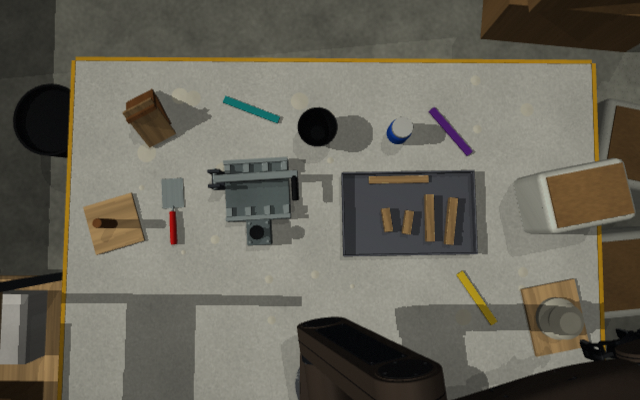

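View pics/scene0.png

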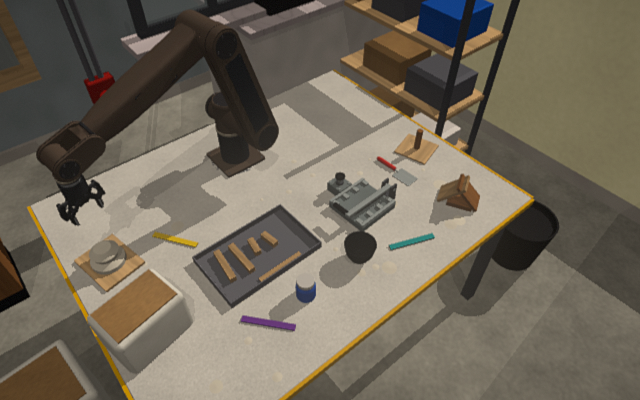

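The top view shows two long battens at (430,218) and (453,221) and two offcuts at (388,220) and (409,222). The wooden strip is at (398,180); the teal, purple and yellow strips lie outside the bin and are look-alikes. The block is at about (258,190), its plunger at (257,233) and the lever grip at about (295,188). I'll enlarge this to confirm and measure.

Run:
```python
from h import *
z=load('top0'); im=z['im'];P=cloud(z)
a=cv2.resize(im[145:265,200:330],None,fx=4,fy=4,interpolation=cv2.INTER_CUBIC)
b=cv2.resize(im[160:262,335:485],None,fx=4,fy=4,interpolation=cv2.INTER_CUBIC)
cv2.imwrite('pics/ca.png',cv2.convertScaleAbs(a,alpha=1.6,beta=20))
Z=P[...,2]
hsv=cv2.cvtColor(im,cv2.COLOR_BGR2HSV)
m=((hsv[...,1]>90)&(hsv[...,0]<25)&(im[...,2]>60)).astype(np.uint8); m[:170]=0;m[258:]=0;m[:,:340]=0;m[:,478:]=0
n,l,s,c=cv2.connectedComponentsWithStats(m)
for i in range(1,n):
    if s[i,4]<40: continue
    q=P[(l==i)]; q=q[q[:,2]>np.median(q[:,2])-.006]
    r=cv2.minAreaRect((q[:,:2]*1000).astype(np.float32)); print(c[i].round(),np.array(r[0]).round(1),np.array(r[1]).round(),round(r[2],1),'z',np.median(q[:,2]).round(4))
# dark/bin extents, block high points
for nm,(u,v) in dict(binTL=(342,172),binBR=(475,254),plung=(257,232),grip=(295,188)).items(): print(nm,P[v,u].round(3))
B=P[150:250,200:330].reshape(-1,3)
for lo,hi in((.025,.034),(.036,.044),(.05,.075),(.075,.084),(.084,.1),(.1,.2)):
    q=B[(B[:,2]>lo)&(B[:,2]<hi)]; print(lo,hi,len(q),len(q) and (q.min(0).round(3),q.max(0).round(3),np.array(cv2.minAreaRect((q[:,:2]*1000).astype(np.float32)),dtype=object)))
q=P[220:245,245:270].reshape(-1,3); q=q[q[:,2]>.075]; print('plunger',q.mean(0),q.min(0),q.max(0))
```

```text
[398. 179.] [ 569.3 -110.1] [ 87. 366.] 24.7 z 0.0139
[429. 218.] [ 493.1 -131.5] [137. 339.] 0.5 z 0.03
[450. 221.] [ 502.4 -166.9] [398. 138.] 84.3 z 0.0304
[387. 220.] [472.4 -67.4] [ 68. 214.] 8.8 z 0.0298
[407. 222.] [ 479.9 -223.5] [25. 68.] 82.6 z 0.0303
binTL [ 0.626 -0.027  0.035]
binBR [ 0.384 -0.43   0.   ]
plung [0.447 0.215 0.089]
grip [0.573 0.109 0.082]
0.025 0.034 2103 (array([0.415, 0.126, 0.025]), array([0.664, 0.359, 0.034]), array([(534.9766845703125, 241.23141479492188),
       (248.16648864746094, 226.86163330078125), 4.218799114227295],
      dtype=object))
0.036 0.044 1061 (array([0.412, 0.126, 0.036]), array([0.673, 0.358, 0.044]), array([(538.2745361328125, 240.9209442138672),
       (255.9561309814453, 225.58802795410156), 3.569385528564453],
      dtype=object))
0.05 0.075 337 (array([0.415, 0.101, 0.05 ]), array([0.632, 0.358, 0.075]), array([(521.8934326171875, 231.40325927734375),
       (258.854248046875, 214.03627014160156), 88.24475860595703],
      dtype=object))
0.075 0.084 628 (array([0.433, 0.1  , 0.075]), array([0.63 , 0.358, 0.084]), array([(530.7162475585938, 230.47775268554688),
       (259.586181640625, 194.5945281982422), 88.87016296386719],
      dtype=object))
0.084 0.1 226 (array([0.43 , 0.106, 0.084]), array([0.626, 0.361, 0.097]), array([(527.4646606445312, 234.7664031982422),
       (256.2118835449219, 193.61312866210938), 88.8075180053711],
      dtype=object))
0.1 0.2 0 0
plunger [0.44884127 0.21451191 0.10330392] [0.43039522 0.03780949 0.07986043] [0.46716107 0.2350877  1.34691294]
```

View pics/ca.png

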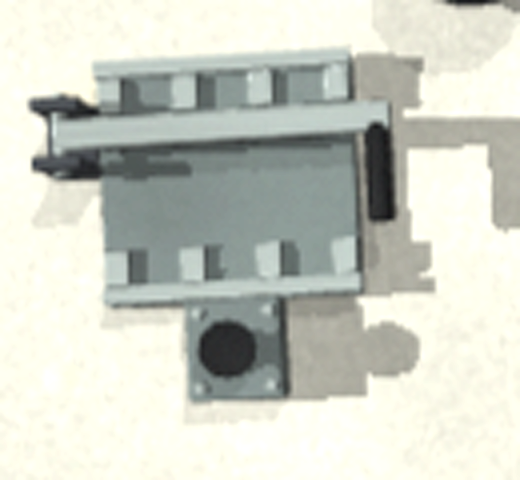

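The crop confirms the block: plunger head at crop (228,348), black grip at crop (380,172), lever arm lying across at row ~130, three empty slots, hinge on the left (+y). Next I refine with plane projection.

```bash
cat >> h.py <<'E'
def ray(z,uv,h):
    f=z['d'].shape[0]/2/np.tan(np.radians(float(z['fovy']))/2)
    uv=np.atleast_2d(uv).astype(float)
    d=np.c_[(uv[:,0]-float(z['cx']))/f,(uv[:,1]-float(z['cy']))/f,np.ones(len(uv))]@z['R']
    o=-z['R'].T@z['t']; return o+d*((h-o[2])/d[:,2])[:,None]
E
python3 - <<'E'
from h import *
z=load('top0'); im=z['im']; print('cam',-z['R'].T@z['t'])
hsv=cv2.cvtColor(im,cv2.COLOR_BGR2HSV)
m=((hsv[...,1]>90)&(hsv[...,0]<25)&(im[...,2]>60)).astype(np.uint8); m[:170]=0;m[258:]=0;m[:,:340]=0;m[:,478:]=0
n,l,s,c=cv2.connectedComponentsWithStats(m)
for i in range(1,n):
    if s[i,4]<40: continue
    v,u=np.nonzero(l==i); h=.013 if c[i][1]<195 else .029
    r=cv2.minAreaRect((ray(z,np.c_[u,v],h)[:,:2]*1000).astype(np.float32)); print(c[i].round(),np.array(r[0]).round(1),np.array(r[1]).round(),round(r[2],1))
cr=np.array([[94,63],[350,47],[106,304],[362,290]])/4-.375+[200,145]
q=ray(z,cr,.040); print(q.round(4)); print(q.mean(0), [np.linalg.norm(q[a]-q[b]).round(3) for a,b in((0,1),(2,3),(0,2),(1,3))])
e=q[0]+q[2]*0-q[1]; print('y-axis ang',np.degrees(np.arctan2(-(q[0]-q[1])[0],(q[0]-q[1])[1])),np.degrees(np.arctan2(-(q[2]-q[3])[0],(q[2]-q[3])[1])))
f=lambda p,h: ray(z,np.array(p)/4-.375+[200,145],h).round(4)
print('plunger',f([228,348],.089),'grip ends', f([376,124],.085),f([381,218],.085),'arm end',f([388,113],.09),'hinge cheek',f([50,105],.085),f([50,163],.085))
d=z['d'];P=cloud(z)
print('arm z',[P[int(145+(134-.07*(x-50))/4),200+x//4].round(3).tolist() for x in(80,150,220,300,360)],'grip',P[182:197,294:297].reshape(-1,3).round(3)[::4].tolist())
E
```

```text
cam [0.45320564 0.03780949 1.34691294]
[398. 179.] [ 608.6 -199. ] [ 22. 179.] 1.4
[429. 218.] [ 492.9 -286.4] [139.  28.] 0.8
[450. 221.] [ 484.  -349.5] [ 29. 140.] 83.5
[387. 220.] [ 485.9 -160.1] [70. 26.] 9.2
[407. 222.] [ 479.4 -221.7] [27. 69.] 81.4
[[0.6582 0.3251 0.04  ]
 [0.6712 0.1356 0.04  ]
 [0.4799 0.3128 0.04  ]
 [0.4912 0.125  0.04  ]]
[0.57515724 0.2246309  0.04      ] [np.float64(0.19), np.float64(0.188), np.float64(0.179), np.float64(0.18)]
y-axis ang 3.923753624856336 3.4360803734051264
plunger [[0.4484 0.2159 0.089 ]] grip ends [[0.6084 0.1132 0.085 ]] [[0.5412 0.109  0.085 ]] arm end [[0.6157 0.1044 0.09  ]] hinge cheek [[0.6208 0.346  0.085 ]] [[0.5792 0.3451 0.085 ]]
arm z [[0.605, 0.326, 0.074], [0.608, 0.277, 0.073], [0.611, 0.225, 0.071], [0.613, 0.167, 0.08], [0.616, 0.124, 0.083]] grip [[0.591, 0.112, 0.081], [0.587, 0.109, 0.084], [0.585, 0.106, 0.079], [0.579, 0.112, 0.083], [0.576, 0.109, 0.083], [0.574, 0.106, 0.078], [0.568, 0.112, 0.078], [0.565, 0.109, 0.084], [0.562, 0.106, 0.083], [0.556, 0.112, 0.084], [0.553, 0.109, 0.084], [0.55, 0.106, 0.082]]
```

Block origin is about (0.575, 0.2246) with yaw +3.7°. That gives slot_1 at (0.579, 0.169) and slot_2 at (0.575, 0.225). The grip middle is about (0.575, 0.110, 0.073) and the plunger top (0.448, 0.216, 0.089). First I move above the lever grip.

```bash
python3 -m handwheel '[0.12,0.24,0,0,0,-0.0728,0.12,0.24,0,0,0,-0.0728,0.12,0.24,0,0,0,0,0.12,0.24,0,0,0,0,0.12,0.24,0,0,0,0]' 0.7 40 >/dev/null
python3 -m handwheel '[0.12,0.24,0,0,0,0,0.12,0.24,0,0,0,0,0.12,0.24,0,0,0,0,0.12,0.24,0,0,0,0,0.12,0.24,0,0,0,0]' >/dev/null
python3 -m handwheel '[0.12,0.24,0,0,0,0,0.12,0.24,0,0,0,0,0.12,0.24,0,0,0,0,0.12,0.24,0,0,0,0,0.12,0.24,0,0,0,0]' >/dev/null
python3 -m handwheel '[0.12,0.24,0,0,0,0,0.12,0.24,0,0,0,0,0.12,0.24,0,0,0,0,0.12,0.24,0,0,0,0,0.12,0.24,0,0,0,0]' 
python3 -m handwheel '[0,0,0,0,0,0,0,0,0,0,0,0]'
python3 -c "
from h import *
st(); snap('wrist','w1'); st()"
```

```text
time: 1.82
eef_pos: [0.5558, 0.0761, 0.2501]
tcp_rot: [0.999, 0.033, -0.0, 0.0]
contact_force: [0.4, -0.6, 0.4]
opening: 0.705
finger_force: 0.0
time: 1.98
eef_pos: [0.5556, 0.0759, 0.2497]
tcp_rot: [0.999, 0.034, -0.001, 0.0]
contact_force: [-0.5, -0.1, -0.3]
opening: 0.7
finger_force: 0.0
time 1.983
eef_pos [0.556 0.076 0.25 ]
tcp_rot [ 0.999  0.034 -0.001  0.   ]
contact_force [-0.549 -0.109 -0.27 ]
opening 0.7
finger_force 0.0
time 2.033
eef_pos [0.555 0.075 0.25 ]
tcp_rot [ 0.999  0.033 -0.001  0.   ]
contact_force [-1.343  0.081  0.245]
opening 0.703
finger_force 0.0
```

View pics/w1.png

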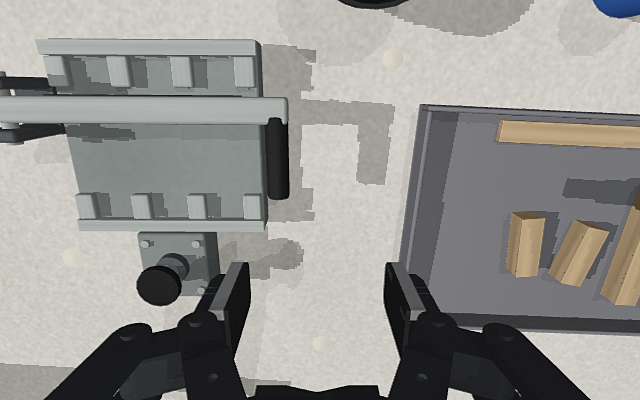

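The wrist view shows the black grip spanning (275,120) to (279,198), the plunger head at (159,285), and bed corners at (262,42) and (266,228).

Run:
```python
from h import *
z=load('w1');P=cloud(z)
q=P[125:196,268:290].reshape(-1,3); q=q[q[:,2]>.06]; top=q[q[:,2]>.072]
print('grip',np.median(q,0).round(4),np.percentile(q,[3,97],axis=0).round(4).tolist(),np.percentile(q[:,2],95))
print('ray',ray(z,[[275,120],[279,198],[277,158]],.076).round(4))
print('plunger',ray(z,[[159,285]],.089).round(4),P[285,159])
print('corners',ray(z,[[262,41],[267,229],[37,40],[80,231]],.04).round(4))
```

```text
grip [0.5741 0.11   0.0795] [[0.5446, 0.1016, 0.0727], [0.6026, 0.1186, 0.0815]] 0.08128852790300238
ray [[0.607  0.114  0.076 ]
 [0.5395 0.1084 0.076 ]
 [0.5753 0.1113 0.076 ]]
plunger [[0.4516 0.2154 0.089 ]] [0.45011461 0.21643644 0.08673969]
corners [[0.6693 0.1311 0.04  ]
 [0.4934 0.1229 0.04  ]
 [0.657  0.3252 0.04  ]
 [0.4781 0.3147 0.04  ]]
```

```bash
python3 -m handwheel '[0.127,0.23,0,0,0,0,0,0,-0.25,0,0,0,0,0,-0.25,0,0,0,0,0,-0.25,0,0,0,0,0,-0.2,0,0,0]' >/dev/null
python3 -m handwheel '[0,0,-0.12,0,0,0,0,0,-0.12,0,0,0,0,0,0,0,0,0]'
python3 -m handwheel '[0,0,0,0,0,0,0,0,0,0,0,0,0,0,0,0,0,0,0,0,0,0,0,0,0,0,0,0,0,0]' 0 50
python3 -m handwheel '[0,0,0,0,0,0,0,0,0,0,0,0,0,0,0,0,0,0,0,0,0,0,0,0,0,0,0,0,0,0]'
```

```text
time: 2.7
eef_pos: [0.571, 0.1067, 0.0673]
tcp_rot: [0.999, 0.031, -0.004, 0.0]
contact_force: [0.2, -0.4, -0.8]
opening: 0.699
finger_force: 0.0
time: 3.12
eef_pos: [0.5755, 0.1115, 0.0739]
tcp_rot: [1.0, 0.031, 0.002, -0.003]
contact_force: [0.4, 10.4, -1.6]
opening: 0.22
finger_force: 48.7
time: 3.53
eef_pos: [0.5755, 0.1116, 0.0739]
tcp_rot: [0.999, 0.031, 0.002, -0.003]
contact_force: [0.7, 10.9, -0.1]
opening: 0.22
finger_force: 48.8
```

```bash
python3 -m handwheel '[-0.001,0.02,0.198,0,0,0,-0.003,0.045,0.194,0,0,0,-0.0045,0.07,0.186,0,0,0,-0.006,0.094,0.176,0,0,0,-0.0075,0.116,0.162,0,0,0]' 0 30
python3 -m handwheel '[-0.009,0.136,0.146,0,0,0,-0.01,0.153,0.127,0,0,0,-0.011,0.168,0.106,0,0,0,-0.012,0.181,0.083,0,0,0,-0.012,0.19,0.059,0,0,0]' 
python3 -m handwheel '[-0.0125,0.196,0.034,0,0,0,-0.013,0.199,0.008,0,0,0,-0.013,0.198,-0.018,0,0,0,0,0,0,0,0,0,0,0,0,0,0,0]'
```

```text
time: 3.95
eef_pos: [0.5721, 0.1584, 0.2123]
tcp_rot: [0.999, 0.033, 0.002, 0.003]
contact_force: [2.9, -3.9, -1.7]
opening: 0.219
finger_force: 42.6
time: 4.37
eef_pos: [0.565, 0.2824, 0.2956]
tcp_rot: [0.999, 0.032, 0.005, 0.003]
contact_force: [1.2, -1.9, 1.0]
opening: 0.213
finger_force: 42.6
time: 4.78
eef_pos: [0.5589, 0.3762, 0.2963]
tcp_rot: [0.999, 0.033, 0.005, -0.003]
contact_force: [2.0, 1.9, 6.3]
opening: 0.218
finger_force: 48.2
```

```bash
python3 -m handwheel '[0,0,0,0,0,0,0,0,0,0,0,0,0,0,0.05,0,0,0,0,0,0.2,0,0,0,0,0,0.2,0,0,0]' 0.5
python3 -m handwheel '[0,0,0.2,0,0,0,-0.045,-0.25,0,0,0,0,-0.045,-0.25,0,0,0,0,-0.045,-0.25,0,0,0,0,-0.045,-0.25,0,0,0,0]' >/dev/null
python3 -m handwheel '[-0.045,-0.25,0,0,0,0,-0.045,-0.25,0,0,0,0,-0.045,-0.25,0,0,0,0,-0.045,-0.25,0,0,0,0,-0.045,-0.25,-0.09,0,0,0]' >/dev/null
python3 -m handwheel '[-0.045,-0.25,-0.09,0,0,0,-0.045,-0.25,-0.09,0,0,0,-0.045,-0.25,-0.09,0,0,0,-0.045,-0.25,-0.09,0,0,0,-0.045,-0.25,-0.09,0,0,0]' >/dev/null
python3 -m handwheel '[-0.045,-0.25,-0.09,0,0,0,-0.045,-0.25,-0.09,0,0,0,-0.045,-0.25,-0.09,0,0,0,-0.045,-0.25,-0.09,0,0,0,0,0,0,0,0,0]'
python3 - <<'E'
from h import *
snap('wrist','w2'); snap('top','top1'); st()
z=load('top1');P=cloud(z)[150:210,170:310].reshape(-1,3);q=P[(P[:,2]>.1)&(P[:,2]<.4)];print('lever pts',q.min(0),q.max(0),len(q))
z=load('w2'); im=z['im']; hsv=cv2.cvtColor(im,cv2.COLOR_BGR2HSV)
m=((hsv[...,1]>70)&(hsv[...,0]<25)&(im[...,2]>90)).astype(np.uint8)
n,l,s,c=cv2.connectedComponentsWithStats(m); Q=cloud(z)
for i in range(1,n):
    if s[i,4]<300: continue
    v,u=np.nonzero(l==i); p=Q[v,u]; k=(p[:,2]>.026)&(p[:,2]<.034)
    if k.sum()<100: print(c[i],s[i],np.median(p,0)); continue
    r=cv2.minAreaRect((ray(z,np.c_[u,v][k],.029)[:,:2]*1000).astype(np.float32)); print(c[i].round(),np.array(r[0]).round(1),np.array(r[1]).round(),round(r[2],1))
E
```

```text
time: 5.2
eef_pos: [0.5564, 0.3723, 0.3565]
tcp_rot: [0.999, 0.032, -0.003, 0.001]
contact_force: [0.9, 0.4, 1.2]
opening: 0.501
finger_force: 0.0
time: 6.87
eef_pos: [0.4328, -0.3062, 0.2504]
tcp_rot: [1.0, 0.029, -0.002, -0.001]
contact_force: [-0.6, 0.2, -1.1]
opening: 0.501
finger_force: 0.0
time 6.967
eef_pos [ 0.435 -0.303  0.253]
tcp_rot [ 1.     0.031 -0.001 -0.001]
contact_force [-0.235  0.292  0.541]
opening 0.5
finger_force 0.0
lever pts [0.52487138 0.33848277 0.10139804] [0.61386417 0.38796928 0.30737648] 635
[302. 101.] [ 491.8 -287.8] [139.  24.] 0.6
[367. 115.] [ 482.7 -351. ] [ 24. 139.] 83.6
[167. 105.] [ 485.3 -161.1] [69. 24.] 8.5
[233. 117.] [ 478.4 -223.1] [24. 69.] 81.0
[576.09616904 313.33195103] [ 515  282  125   82 5064] [ 0.27031539 -0.62730781  0.01105126]
```

View pics/w2.png

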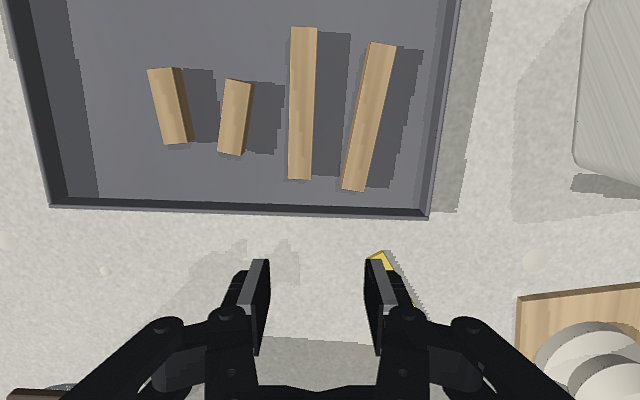

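The wrist view shows the two long battens at (302,101) and (367,115), each 139 mm long, and the offcuts at (167,105) and (233,117), each 69 mm. The lever is open. I'll take the left long batten first.

```bash
python3 -m handwheel '[0.19,0.051,0,0,0,-0.034,0.19,0.051,-0.1,0,0,0,0,0,-0.25,0,0,0,0,0,-0.25,0,0,0,0,0,-0.25,0,0,0]' 0.55 >/dev/null
python3 -m handwheel '[0,0,-0.25,0,0,0,0,0,-0.15,0,0,0,0,0,0,0,0,0,0,0,0,0,0,0]'
python3 -c "
from h import *
st()"
```

```text
time: 7.72
eef_pos: [0.4929, -0.2849, 0.0659]
tcp_rot: [1.0, 0.007, -0.001, -0.001]
contact_force: [-0.3, -0.7, 1.1]
opening: 0.551
finger_force: 0.0
time 7.717
eef_pos [ 0.493 -0.285  0.066]
tcp_rot [ 1.     0.007 -0.001 -0.001]
contact_force [-0.252 -0.72   1.065]
opening 0.551
finger_force 0.0
```

```bash
python3 -m handwheel '[0,-0.02,-0.12,0,0,0,0,0,-0.12,0,0,0,0,0,0,0,0,0]'
python3 -m handwheel '[0,0,0,0,0,0,0,0,0,0,0,0,0,0,0,0,0,0,0,0,0,0,0,0,0,0,0,0,0,0]' 0 50
python3 -m handwheel '[0,0,0.1,0,0,0,0,0,0.25,0,0,0,0,0,0.25,0,0,0,0,0,0.2,0,0,0,0,0,0,0,0,0]'
```

```text
time: 7.97
eef_pos: [0.4931, -0.289, 0.0305]
tcp_rot: [1.0, 0.006, -0.0, -0.0]
contact_force: [-1.0, 0.2, -0.7]
opening: 0.549
finger_force: 0.0
time: 8.38
eef_pos: [0.4946, -0.2905, 0.033]
tcp_rot: [1.0, 0.006, 0.002, 0.001]
contact_force: [-0.1, 2.2, 6.5]
opening: 0.265
finger_force: 52.4
time: 8.8
eef_pos: [0.4966, -0.2923, 0.159]
tcp_rot: [1.0, 0.006, 0.006, 0.005]
contact_force: [0.8, -0.6, -0.4]
opening: 0.266
finger_force: 51.5
```

```bash
python3 -m handwheel '[0.038,0.246,0,0,0,0.034,0.038,0.246,0,0,0,0,0.038,0.246,0,0,0,0,0.038,0.246,0,0,0,0,0.038,0.246,0,0,0,0]' >/dev/null
python3 -m handwheel '[0.038,0.246,0,0,0,0,0.038,0.246,0,0,0,0,0.038,0.246,0,0,0,0,0.038,0.246,0,0,0,0,0.038,0.246,0,0,0,0]' >/dev/null
python3 -m handwheel '[0.038,0.246,0,0,0,0,0.038,0.246,0,0,0,0,0.038,0.246,0,0,0,0,0.038,0.246,0,0,0,0,0,0,0,0,0,0]'
python3 -m handwheel '[0,0,0,0,0,0]'
python3 -c "
from h import *
snap('wrist','w3');st()"
```

```text
time: 10.05
eef_pos: [0.5726, 0.2329, 0.1501]
tcp_rot: [0.999, 0.035, 0.001, -0.001]
contact_force: [-1.0, -0.9, -0.6]
opening: 0.264
finger_force: 51.4
time: 10.13
eef_pos: [0.5722, 0.2291, 0.1495]
tcp_rot: [0.999, 0.034, -0.0, 0.0]
contact_force: [-0.5, 0.3, -0.9]
opening: 0.262
finger_force: 51.4
time 10.183
eef_pos [0.572 0.228 0.149]
tcp_rot [ 0.999  0.033 -0.     0.   ]
contact_force [ 0.968 -0.786 -0.699]
opening 0.267
finger_force 51.449
```

View pics/w3.png

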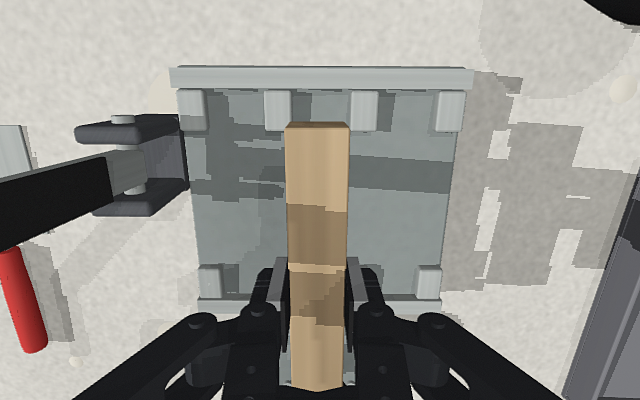

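The batten is held straight. Its far end is at (285–349,125), above the middle slot between the ribs at (277,110) and (364,110). I'll refine the fit numerically.

Run:
```python
from h import *
z=load('w3');P=cloud(z);s=ctrl.get_state();print(s['eef_pos'])
c,sn=np.cos(.065),np.sin(.065);O=np.array([.5752,.2246])
def B(p): d=np.atleast_2d(p)[:,:2]-O; return np.c_[d@[c,sn],d@[-sn,c]].round(4)
print('fence outer far corners',ray(z,[[171,68],[473,69]],.04).round(4),B(ray(z,[[171,68],[473,69]],.04)))
print('ribs in slot2: inner edges',B(ray(z,[[291,100],[351,100]],.04)), 'all ribs',B(ray(z,[[180,100],[204,100],[266,100],[436,100],[461,100]],.04)))
print('near fence', P[303,215].round(4),P[303,420].round(4),B(ray(z,[[190,299],[440,299]],.04)))
print('batten top z',P[150:250:20,317].round(4).tolist())
zt=np.median(P[150:250,300:335,2]);e=ray(z,[[285,127],[349,127],[288,265],[348,265]],zt);print(zt,e.round(4),B(e))
```

```text
[0.57213244 0.22778766 0.1494397 ]
fence outer far corners [[0.6573 0.3253 0.04  ]
 [0.6693 0.1388 0.04  ]] [[ 0.0885  0.0951]
 [ 0.0883 -0.0918]]
ribs in slot2: inner edges [[ 0.0696  0.0213]
 [ 0.0697 -0.0169]] all ribs [[ 0.0695  0.0919]
 [ 0.0695  0.0766]
 [ 0.0696  0.0372]
 [ 0.0699 -0.0709]
 [ 0.0699 -0.0868]]
near fence [0.4879 0.3027 0.039 ] [0.4983 0.1436 0.0385] [[-0.0777  0.1022]
 [-0.0773 -0.0904]]
batten top z [[0.6311, 0.2331, 0.1449], [0.6237, 0.2325, 0.145], [0.6161, 0.232, 0.1453], [0.6078, 0.2315, 0.1446], [0.5995, 0.2309, 0.1447]]
0.14480461879434806 [[0.6386 0.245  0.1448]
 [0.6401 0.2222 0.1448]
 [0.5833 0.2417 0.1448]
 [0.5849 0.2172 0.1448]] [[ 0.0646  0.0163]
 [ 0.0646 -0.0066]
 [ 0.0091  0.0165]
 [ 0.0092 -0.008 ]]
```

```bash
python3 -m handwheel '[0.027,-0.017,0,0,0,0,0,0,-0.2,0,0,0,0,0,-0.2,0,0,0,0,0,0,0,0,0,0,0,0,0,0,0]'
python3 -m handwheel '[0,0,-0.1,0,0,0,0,0,-0.08,0,0,0,0,0,0,0,0,0,0,0,0,0,0,0]'
```

```text
time: 10.6
eef_pos: [0.5753, 0.2229, 0.088]
tcp_rot: [0.999, 0.032, -0.003, 0.001]
contact_force: [0.8, 0.3, -0.4]
opening: 0.266
finger_force: 51.4
time: 10.93
eef_pos: [0.5768, 0.2243, 0.0633]
tcp_rot: [0.999, 0.032, -0.0, 0.0]
contact_force: [0.5, -0.6, -0.5]
opening: 0.269
finger_force: 51.5
```

```bash
python3 -m handwheel '[0,0,-0.03,0,0,0,0,0,0,0,0,0,0,0,0,0,0,0]'
python3 -m handwheel '[0,0,0,0,0,0,0,0,0,0,0,0,0,0,0,0,0,0,0,0,0,0,0,0]' 0.47
python3 -m handwheel '[0,0,0.2,0,0,0,0,0,0.25,0,0,0,0,0,0.25,0,0,0,-0.2,-0.1,0,0,0,0,0,0,0,0,0,0]'
python3 -c "
from h import *
snap('wrist','w4');snap('top','top2');st()"
```

```text
time: 11.18
eef_pos: [0.577, 0.2248, 0.059]
tcp_rot: [0.999, 0.033, 0.0, -0.0]
contact_force: [-0.1, 0.2, -1.0]
opening: 0.264
finger_force: 51.5
time: 11.52
eef_pos: [0.577, 0.2248, 0.0588]
tcp_rot: [0.999, 0.033, 0.0, -0.0]
contact_force: [-0.2, -0.5, -0.7]
opening: 0.474
finger_force: 0.0
time: 11.93
eef_pos: [0.5443, 0.209, 0.1655]
tcp_rot: [0.999, 0.033, 0.0, 0.0]
contact_force: [-1.0, -0.7, -1.3]
opening: 0.469
finger_force: 0.0
time 12.033
eef_pos [0.546 0.21  0.164]
tcp_rot [ 0.999  0.032  0.    -0.   ]
contact_force [-0.066 -0.059  0.068]
opening 0.469
finger_force 0.0
```

View pics/w4.png

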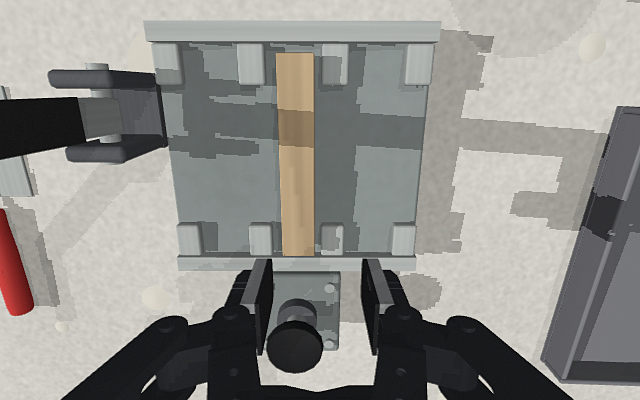

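The batten lies flat in the middle slot at (295,155), between the fences. Back for the second one.

```bash
python3 -m handwheel '[-0.053,-0.244,0.041,0,0,0,-0.053,-0.244,0.041,0,0,0,-0.053,-0.244,0.041,0,0,0,-0.053,-0.244,0.041,0,0,0,-0.053,-0.244,0.041,0,0,0]' >/dev/null
python3 -m handwheel '[-0.053,-0.244,0.041,0,0,0,-0.053,-0.244,0.041,0,0,0,-0.053,-0.244,0.041,0,0,0,-0.053,-0.244,0.041,0,0,0,-0.053,-0.244,0.041,0,0,0]' >/dev/null
python3 -m handwheel '[-0.053,-0.244,0.041,0,0,0,-0.053,-0.244,0.041,0,0,0,-0.053,-0.244,0.041,0,0,0,-0.053,-0.244,0.041,0,0,0,0,0,0,0,0,0]' >/dev/null
python3 -m handwheel '[0,0,0,0,0,0]'
python3 - <<'E'
from h import *
snap('wrist','w5'); st()
z=load('w5'); im=z['im']; hsv=cv2.cvtColor(im,cv2.COLOR_BGR2HSV)
m=((hsv[...,1]>70)&(hsv[...,0]<25)&(im[...,2]>90)).astype(np.uint8)
n,l,s,c=cv2.connectedComponentsWithStats(m); Q=cloud(z)
for i in range(1,n):
    if s[i,4]<300: continue
    v,u=np.nonzero(l==i); p=Q[v,u]; k=(p[:,2]>.026)&(p[:,2]<.034)
    if k.sum()<100: print(c[i],s[i],np.median(p,0)); continue
    r=cv2.minAreaRect((ray(z,np.c_[u,v][k],.029)[:,:2]*1000).astype(np.float32)); print(c[i].round(),np.array(r[0]).round(1),np.array(r[1]).round(),round(r[2],1))
E
```

```text
time: 13.37
eef_pos: [0.4355, -0.305, 0.2498]
tcp_rot: [1.0, 0.031, 0.0, 0.0]
contact_force: [0.5, 0.4, -0.1]
opening: 0.468
finger_force: 0.0
time 13.417
eef_pos [ 0.436 -0.303  0.249]
tcp_rot [ 0.999  0.032 -0.    -0.   ]
contact_force [0.215 1.086 0.465]
opening 0.47
finger_force 0.0
[368. 119.] [ 482.8 -351. ] [ 24. 139.] 83.6
[168. 109.] [ 485.4 -161.1] [69. 24.] 8.6
[234. 121.] [ 478.4 -223. ] [24. 70.] 81.0
[576.6167979  317.05249344] [ 514  286  126   80 4953] [ 0.27026024 -0.62843295  0.01103901]
```

```bash
python3 -m handwheel '[0.158,-0.16,0,0,0,-0.0555,0.157,-0.16,-0.05,0,0,-0.0555,0,0,-0.25,0,0,0,0,0,-0.25,0,0,0,0,0,-0.25,0,0,0]' 0.55 >/dev/null
python3 -m handwheel '[0,0,-0.25,0,0,0,0,0,-0.18,0,0,0,0,0,0,0,0,0,0,0,0,0,0,0,0,0,0,0,0,0]'
```

```text
time: 14.25
eef_pos: [0.4841, -0.3508, 0.0668]
tcp_rot: [0.999, -0.054, 0.001, 0.001]
contact_force: [0.6, -0.7, 1.0]
opening: 0.55
finger_force: 0.0
```

```bash
python3 -m handwheel '[-0.006,0,-0.12,0,0,0,0,0,-0.12,0,0,0,0,0,0,0,0,0]'
python3 -m handwheel '[0,0,0,0,0,0,0,0,0,0,0,0,0,0,0,0,0,0,0,0,0,0,0,0,0,0,0,0,0,0]' 0 50
python3 -m handwheel '[0,0,0.1,0,0,0,0,0,0.25,0,0,0,0,0,0.25,0,0,0,0,0,0.2,0,0,0,0,0,0,0,0,0]'
```

```text
time: 14.5
eef_pos: [0.4819, -0.3503, 0.0291]
tcp_rot: [0.999, -0.054, -0.0, -0.0]
contact_force: [-0.8, 1.5, -0.1]
opening: 0.548
finger_force: 0.0
time: 14.92
eef_pos: [0.4833, -0.3521, 0.0319]
tcp_rot: [0.999, -0.055, 0.002, 0.001]
contact_force: [0.4, 1.3, 6.5]
opening: 0.267
finger_force: 52.5
time: 15.33
eef_pos: [0.4851, -0.354, 0.158]
tcp_rot: [0.998, -0.055, 0.006, 0.005]
contact_force: [0.5, -1.0, 0.5]
opening: 0.262
finger_force: 51.6
```

```bash
python3 -m handwheel '[0.044,0.25,0,0,0,0.037,0.044,0.25,0,0,0,0.037,0.044,0.25,0,0,0,0.037,0.044,0.25,0,0,0,0,0.044,0.25,0,0,0,0]' >/dev/null
python3 -m handwheel '[0.044,0.25,0,0,0,0,0.044,0.25,0,0,0,0,0.044,0.25,0,0,0,0,0.044,0.25,0,0,0,0,0.044,0.25,0,0,0,0]' >/dev/null
python3 -m handwheel '[0.044,0.25,0,0,0,0,0.044,0.25,0,0,0,0,0.044,0.25,0,0,0,0,0.044,0.25,0,0,0,0,0,0,0,0,0,0]' >/dev/null
python3 -m handwheel '[0,0,0,0,0,0,0,0,0,0,0,0]'
python3 -c "
from h import *
snap('wrist','w6');st()"
```

```text
time: 16.75
eef_pos: [0.5737, 0.1743, 0.1486]
tcp_rot: [0.999, 0.033, -0.0, 0.0]
contact_force: [-0.6, -0.4, -1.0]
opening: 0.267
finger_force: 55.4
time 16.8
eef_pos [0.574 0.174 0.149]
tcp_rot [ 0.999  0.032 -0.     0.   ]
contact_force [ 0.698 -0.412 -1.377]
opening 0.262
finger_force 55.411
```

View pics/w6.png

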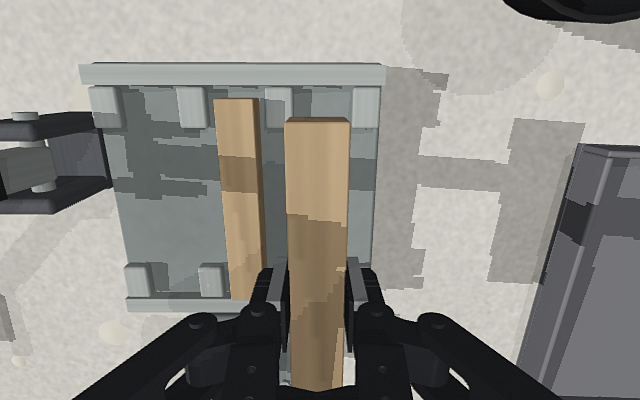

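The held batten's far end is at (286–350,121), and the slot 1 ribs show at (292,97) and (352,97). The first batten is still in slot 2.

Run:
```python
from h import *
z=load('w6');P=cloud(z)
c,sn=np.cos(.065),np.sin(.065);O=np.array([.5752,.2246])
def B(p): d=np.atleast_2d(p)[:,:2]-O; return np.c_[d@[c,sn],d@[-sn,c]].round(4)
print('corners',B(ray(z,[[80,66],[386,66]],.04)),'slot1 ribs',B(ray(z,[[293,97],[352,97]],.04)),'slot2 ribs',B(ray(z,[[207,97],[265,97]],.04)))
print('near fence inner',B(ray(z,[[200,299]],.04)))
zt=np.median(P[150:250,300:335,2]);e=ray(z,[[286,121],[350,121],[289,265],[348,265]],zt);print(zt,B(e))
e=ray(z,[[214,98],[258,98],[231,299],[265,265]],.054);print('b1',B(e))
```

```text
corners [[ 0.0878  0.0954]
 [ 0.0877 -0.0927]] slot1 ribs [[ 0.0695 -0.0352]
 [ 0.0695 -0.0724]] slot2 ribs [[ 0.0695  0.0192]
 [ 0.0695 -0.0175]]
near fence inner [[-0.0789  0.0395]]
0.1449193711272439 [[ 0.0648 -0.0393]
 [ 0.0648 -0.0619]
 [ 0.0077 -0.0389]
 [ 0.0077 -0.0628]]
b1 [[ 0.0694  0.0109]
 [ 0.0694 -0.0153]
 [-0.0695  0.0117]
 [-0.042  -0.0141]]
```

```bash
python3 -m handwheel '[0.022,-0.023,0,0,0,0,0,0,-0.2,0,0,0,0,0,-0.2,0,0,0,0,0,0,0,0,0,0,0,0,0,0,0]' >/dev/null
python3 -m handwheel '[0,0,-0.1,0,0,0,0,0,-0.09,0,0,0,0,0,0,0,0,0,0,0,0,0,0,0,0,0,0,0,0,0]'
```

```text
time: 17.63
eef_pos: [0.5781, 0.1708, 0.0616]
tcp_rot: [0.999, 0.032, 0.001, -0.0]
contact_force: [0.4, 0.4, -1.0]
opening: 0.266
finger_force: 55.4
```

```bash
python3 -m handwheel '[0,0,-0.02,0,0,0,0,0,0,0,0,0,0,0,0,0,0,0]'
python3 -m handwheel '[0,0,0,0,0,0,0,0,0,0,0,0,0,0,0,0,0,0,0,0,0,0,0,0]' 0.47
python3 -m handwheel '[0,0,0.2,0,0,0,0,0,0.25,0,0,0,0,0,0.25,0,0,0,-0.2,0,0,0,0,0,0,0,0,0,0,0]'
python3 - <<'E'
from h import *
snap('wrist','w7');snap('top','top3');st()
z=load('top3');cv2.imwrite('pics/c3.png',cv2.convertScaleAbs(cv2.resize(z['im'][110:270,160:330],None,fx=3,fy=3),alpha=1.6,beta=20))
E
```

```text
time: 17.88
eef_pos: [0.5776, 0.1709, 0.058]
tcp_rot: [0.999, 0.033, 0.0, -0.0]
contact_force: [1.2, 0.6, -1.1]
opening: 0.26
finger_force: 55.4
time: 18.22
eef_pos: [0.5776, 0.1709, 0.0578]
tcp_rot: [0.999, 0.033, 0.0, -0.0]
contact_force: [-0.5, 0.2, 0.3]
opening: 0.475
finger_force: 0.0
time: 18.63
eef_pos: [0.5459, 0.1713, 0.1652]
tcp_rot: [0.999, 0.033, 0.001, -0.0]
contact_force: [0.0, 0.6, -1.7]
opening: 0.473
finger_force: 0.0
time 18.733
eef_pos [0.547 0.171 0.163]
tcp_rot [ 0.999  0.033  0.001 -0.   ]
contact_force [-0.491 -0.155  0.034]
opening 0.472
finger_force 0.0
```

View pics/w7.png

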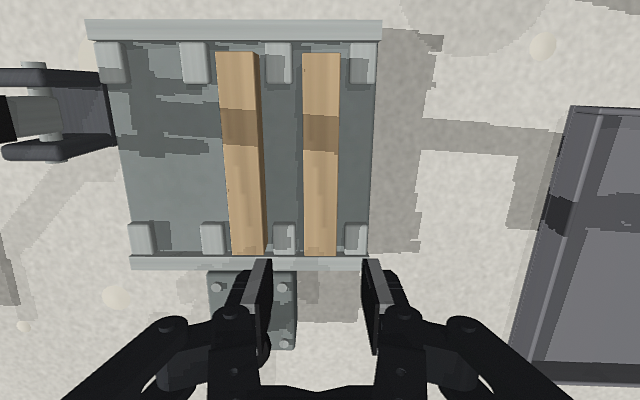

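Both battens are seated: slot 2 at (243,155) and slot 1 at (320,155). Back to the lever grip.

```bash
python3 -m handwheel '[0,0,0.267,0,0,0,0,0,0.267,0,0,0,0,0,0.267,0,0,0,0,0,0.267,0,0,0,0,0,0.267,0,0,0]' 0.6 30 >/dev/null
python3 -m handwheel '[0,0,0.267,0,0,0,0.016,0.27,0,0,0,0,0.016,0.27,0,0,0,0,0.016,0.27,0,0,0,0,0.016,0.27,0,0,0,0]' >/dev/null
python3 -m handwheel '[0.016,0.28,0,0,0,0,0,0,0,0,0,0,0,0,0,0,0,0]'
python3 - <<'E'
from h import *
snap('wrist','w8');st()
z=load('w8');P=cloud(z)
im=z['im'];k=(P[...,2]>.24)&(P[...,2]<.33)&(np.abs(P[...,1]-.376)<.06)&(P[...,0]>.5)&(P[...,0]<.66);v,u=np.nonzero(k);print(len(u))
if len(u): q=P[k];print(u.min(),u.max(),v.min(),v.max(),np.percentile(q,[2,50,98],axis=0).round(4).tolist())
E
```

```text
time: 19.82
eef_pos: [0.5597, 0.3766, 0.4006]
tcp_rot: [0.999, 0.034, -0.001, 0.001]
contact_force: [-0.0, -0.3, 0.3]
opening: 0.602
finger_force: 0.0
time 19.867
eef_pos [0.56  0.375 0.401]
tcp_rot [ 0.999  0.033 -0.001  0.001]
contact_force [-0.1    0.48  -0.199]
opening 0.602
finger_force 0.0
3815
303 339 127 261 [[0.5251, 0.3645, 0.2526], [0.5742, 0.3761, 0.3002], [0.6085, 0.3866, 0.3027]]
```

View pics/w8.png

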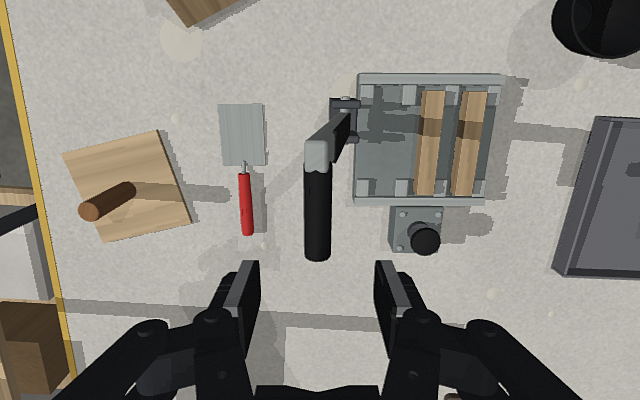

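The bar is at (317,215), at y≈0.375 and centre z≈0.293, directly below the gripper. Both battens are seated.

```bash
python3 -m handwheel '[-0.01,0,-0.24,0,0,0,0,0,-0.24,0,0,0,0,0,-0.23,0,0,0,0,0,0,0,0,0,0,0,0,0,0,0]'
python3 -m handwheel '[0,0,0,0,0,0,0,0,0,0,0,0,0,0,0,0,0,0,0,0,0,0,0,0,0,0,0,0,0,0]' 0 30
python3 -m handwheel '[0,0,0,0,0,0]'
```

```text
time: 20.28
eef_pos: [0.5576, 0.3726, 0.294]
tcp_rot: [0.999, 0.032, -0.002, 0.001]
contact_force: [0.6, -0.1, 0.7]
opening: 0.599
finger_force: 0.0
time: 20.7
eef_pos: [0.5594, 0.3749, 0.3007]
tcp_rot: [0.999, 0.033, 0.003, -0.001]
contact_force: [-0.1, -0.1, 5.8]
opening: 0.22
finger_force: 30.3
time: 20.78
eef_pos: [0.5594, 0.3749, 0.3007]
tcp_rot: [0.999, 0.033, 0.003, -0.001]
contact_force: [0.5, 0.1, 5.8]
opening: 0.219
finger_force: 30.3
```

```bash
python3 -m handwheel '[0.013,-0.198,0.018,0,0,0,0.013,-0.199,-0.008,0,0,0,0.0125,-0.196,-0.034,0,0,0,0.012,-0.19,-0.059,0,0,0,0.012,-0.181,-0.083,0,0,0]' 0 40
python3 -m handwheel '[0.011,-0.168,-0.106,0,0,0,0.01,-0.153,-0.127,0,0,0,0.009,-0.136,-0.146,0,0,0,0.0075,-0.116,-0.162,0,0,0,0.006,-0.094,-0.176,0,0,0]'
python3 -m handwheel '[0.0045,-0.07,-0.186,0,0,0,0.003,-0.045,-0.194,0,0,0,0.001,-0.02,-0.198,0,0,0,0,0,0,0,0,0,0,0,0,0,0,0]'
python3 -m handwheel '[0,0,0,0,0,0]'
```

```text
time: 21.2
eef_pos: [0.5686, 0.2305, 0.2753]
tcp_rot: [0.999, 0.033, 0.004, -0.003]
contact_force: [2.4, 5.8, -0.2]
opening: 0.214
finger_force: 40.7
time: 21.62
eef_pos: [0.5752, 0.1297, 0.1657]
tcp_rot: [0.999, 0.032, 0.002, -0.002]
contact_force: [0.4, 6.6, 0.1]
opening: 0.218
finger_force: 39.0
time: 22.03
eef_pos: [0.5762, 0.1115, 0.0767]
tcp_rot: [0.999, 0.032, 0.002, -0.002]
contact_force: [3.1, 8.1, -4.5]
opening: 0.216
finger_force: 43.2
time: 22.12
eef_pos: [0.5762, 0.1115, 0.0772]
tcp_rot: [0.999, 0.032, 0.002, -0.002]
contact_force: [3.3, 6.7, -5.3]
opening: 0.214
finger_force: 43.2
```

Now I press down in small steps until the stop.

```bash
python3 -m handwheel '[0,0,-0.03,0,0,0,0,0,-0.03,0,0,0,0,0,0,0,0,0]'
python3 -m handwheel '[0,0,-0.02,0,0,0,0,0,0,0,0,0]'
python3 -m handwheel '[0,0,-0.02,0,0,0,0,0,0,0,0,0]'
python3 -m handwheel '[0,0,-0.02,0,0,0,0,0,0,0,0,0]'
```

```text
time: 22.37
eef_pos: [0.5764, 0.1116, 0.0738]
tcp_rot: [0.999, 0.033, -0.0, -0.001]
contact_force: [-10.5, 5.5, 21.7]
opening: 0.216
finger_force: 45.8
time: 22.53
eef_pos: [0.5774, 0.1117, 0.0728]
tcp_rot: [0.999, 0.033, 0.001, -0.002]
contact_force: [-12.9, 4.7, 28.4]
opening: 0.21
finger_force: 47.5
time: 22.7
eef_pos: [0.5781, 0.1117, 0.072]
tcp_rot: [0.999, 0.033, 0.001, -0.002]
contact_force: [-16.3, 5.3, 38.0]
opening: 0.215
finger_force: 49.0
time: 22.87
eef_pos: [0.579, 0.1118, 0.0706]
tcp_rot: [0.999, 0.033, 0.002, -0.002]
contact_force: [-18.8, 4.4, 43.0]
opening: 0.214
finger_force: 51.3
```

That was a firm stop. I unload, release and look.

```bash
python3 -m handwheel '[0,0,0.07,0,0,0,0,0,0,0,0,0]'
python3 -m handwheel '[0,0,0,0,0,0,0,0,0,0,0,0,0,0,0,0,0,0,0,0,0,0,0,0]' 0.45
python3 -m handwheel '[0,0,0.1,0,0,0,0,0,0.2,0,0,0,0,0,0.25,0,0,0,0,0,0.25,0,0,0,-0.25,0,0,0,0,0]'
python3 -m handwheel '[-0.1,0.25,0,0,0,0,0,0,0,0,0,0,0,0,0,0,0,0]'
python3 - <<'E'
from h import *
snap('wrist','w9');st()
z=load('w9');P=cloud(z)
c,sn=np.cos(.065),np.sin(.065);O=np.array([.5737,.2265])
d=P[...,:2]-O;X=d@[c,sn];Y=d@[-sn,c];Z=P[...,2]
k=(np.abs(Y+.115)<.011)&(X>-.045)&(X<.02)&(Z>.06)&(Z<.1);print('grip',k.sum(),np.percentile(Z[k],[50,90,97]),np.median(Y[k]),np.percentile(Y[k],[3,97]))
for y in(-.1,-.06,-.03,0,.03,.06,.08):
    k=(np.abs(Y-y)<.006)&(X>.02)&(X<.06)&(Z>.06)&(Z<.1); print(y,k.sum(),np.median(Z[k]) if k.sum() else None)
E
```

```text
time: 23.03
eef_pos: [0.5786, 0.1117, 0.0747]
tcp_rot: [0.999, 0.032, 0.005, -0.002]
contact_force: [3.0, 6.7, -0.3]
opening: 0.209
finger_force: 46.7
time: 23.37
eef_pos: [0.5749, 0.1093, 0.0694]
tcp_rot: [0.999, 0.033, -0.0, 0.0]
contact_force: [0.1, -0.2, -0.8]
opening: 0.448
finger_force: 0.0
time: 23.78
eef_pos: [0.5467, 0.1087, 0.2002]
tcp_rot: [0.999, 0.032, 0.011, 0.0]
contact_force: [1.0, -1.5, 3.1]
opening: 0.448
finger_force: 0.0
time: 24.03
eef_pos: [0.5216, 0.1479, 0.1894]
tcp_rot: [0.999, 0.034, -0.0, 0.0]
contact_force: [0.2, -0.5, -1.3]
opening: 0.449
finger_force: 0.0
time 24.083
eef_pos [0.522 0.147 0.189]
tcp_rot [ 0.999  0.033 -0.     0.   ]
contact_force [ 0.062 -0.642  0.742]
opening 0.449
finger_force 0.0
grip 2648 [0.07591595 0.07753109 0.07808801] -0.11298224775576851 [-0.12283359 -0.10490878]
-0.1 696 0.07517589197843176
-0.06 707 0.07457555654435231
-0.03 707 0.07415825091307049
0 688 0.07385216692058481
0.03 687 0.07349070524105673
0.06 666 0.07312381307508731
0.08 670 0.07282482656024421
```

View pics/w9.png

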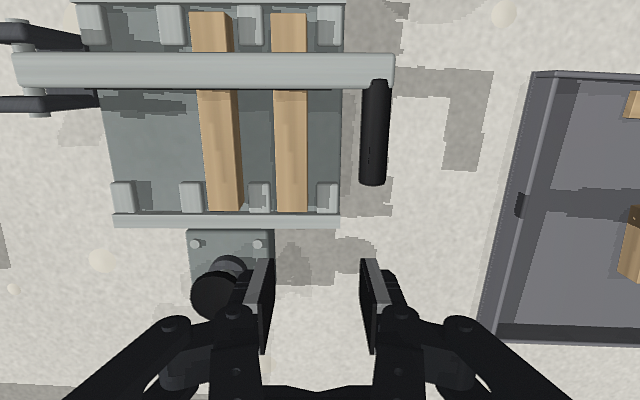

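The wrist view shows the lever level across both battens, with the grip at (374,130). Arm slope is about 0.013 rad, so it is shut, and both battens are seated. Next is the plunger, with fingers closed.

```bash
python3 -m handwheel '[-0.16,0.154,0,0,0,0,-0.16,0.154,0,0,0,0,-0.16,0.154,0,0,0,0,0,0,0,0,0,0,0,0,0,0,0,0]' 0 30
python3 -m handwheel '[0,0,-0.2,0,0,0,0,0,-0.2,0,0,0,0,0,0,0,0,0,0,0,0,0,0,0,0,0,0,0,0,0]'
```

```text
time: 24.5
eef_pos: [0.4504, 0.2165, 0.1893]
tcp_rot: [0.999, 0.033, -0.0, 0.0]
contact_force: [-0.1, 0.5, -1.1]
opening: -0.002
finger_force: 0.0
time: 24.92
eef_pos: [0.4522, 0.2158, 0.1308]
tcp_rot: [0.999, 0.032, 0.001, -0.0]
contact_force: [1.3, 0.2, 0.4]
opening: -0.002
finger_force: 0.0
```

```bash
python3 -m handwheel '[-0.015,0,-0.07,0,0,0,0,0,-0.07,0,0,0,0,0,0,0,0,0]'
python3 -m handwheel '[0,0,-0.05,0,0,0,0,0,0,0,0,0]'
python3 -m handwheel '[0,0,-0.05,0,0,0,0,0,0,0,0,0]'
python3 -m handwheel '[0,0,-0.05,0,0,0,0,0,0,0,0,0]'
```

```text
time: 25.17
eef_pos: [0.448, 0.2161, 0.1076]
tcp_rot: [0.999, 0.032, -0.0, 0.0]
contact_force: [1.0, -0.2, 2.3]
opening: -0.001
finger_force: 1.2
time: 25.33
eef_pos: [0.4488, 0.2164, 0.1011]
tcp_rot: [0.999, 0.033, 0.001, -0.0]
contact_force: [0.1, 0.1, 5.1]
opening: 0.006
finger_force: 2.3
time: 25.5
eef_pos: [0.4492, 0.2166, 0.0942]
tcp_rot: [0.999, 0.033, 0.001, -0.0]
contact_force: [-1.0, -0.5, 7.0]
opening: 0.003
finger_force: 3.5
time: 25.67
eef_pos: [0.4498, 0.2169, 0.0913]
tcp_rot: [0.999, 0.033, -0.001, 0.0]
contact_force: [-11.2, -3.4, 27.4]
opening: 0.001
finger_force: 14.2
```

It is on its stop: force jumped from 7 N to 27 N at 0.091. Now up, and back to the lever.

```bash
python3 -m handwheel '[0,0,0,0,0,0,0,0,0.1,0,0,0,0,0,0.2,0,0,0,0,0,0.25,0,0,0,0,0,0.25,0,0,0]'
python3 -m handwheel '[0.21,-0.178,0,0,0,0,0.21,-0.178,0,0,0,0,0.21,-0.178,0,0,0,0,0.21,-0.178,0,0,0,0,0,0,0,0,0,0]' 0.55 40 
python3 -m handwheel '[0,0,0,0,0,0,0,0,0,0,0,0]'
```

```text
time: 26.08
eef_pos: [0.4472, 0.2162, 0.2065]
tcp_rot: [0.999, 0.033, -0.001, 0.0]
contact_force: [1.5, 0.3, 0.7]
opening: 0.001
finger_force: 0.0
time: 26.5
eef_pos: [0.5787, 0.1051, 0.2062]
tcp_rot: [1.0, 0.03, 0.002, 0.001]
contact_force: [0.1, -0.4, 0.2]
opening: 0.549
finger_force: 0.0
time: 26.67
eef_pos: [0.5737, 0.1096, 0.2053]
tcp_rot: [0.999, 0.032, -0.001, -0.0]
contact_force: [-0.1, 0.0, -0.5]
opening: 0.548
finger_force: 0.0
```

```bash
python3 -m handwheel '[0,0,-0.25,0,0,0,0,0,-0.25,0,0,0,0,0,-0.25,0,0,0,0,0,-0.14,0,0,0,0,0,0,0,0,0]' 0.5
python3 -m handwheel '[0,0,0,0,0,0,0,0,0,0,0,0,0,0,0,0,0,0,0,0,0,0,0,0,0,0,0,0,0,0]' 0 40
```

```text
time: 27.08
eef_pos: [0.5685, 0.1108, 0.0665]
tcp_rot: [0.999, 0.034, -0.006, -0.0]
contact_force: [-0.8, -0.4, -0.2]
opening: 0.498
finger_force: 0.0
time: 27.5
eef_pos: [0.5747, 0.1115, 0.0749]
tcp_rot: [0.999, 0.033, 0.001, -0.001]
contact_force: [-1.5, 5.2, -2.6]
opening: 0.214
finger_force: 39.1
```

Gripped; swing up along the same arc.

```bash
python3 -m handwheel '[-0.001,0.02,0.198,0,0,0,-0.003,0.045,0.194,0,0,0,-0.0045,0.07,0.186,0,0,0,-0.006,0.094,0.176,0,0,0,-0.0075,0.116,0.162,0,0,0]' 0 40
python3 -m handwheel '[-0.009,0.136,0.146,0,0,0,-0.01,0.153,0.127,0,0,0,-0.011,0.168,0.106,0,0,0,-0.012,0.181,0.083,0,0,0,-0.012,0.19,0.059,0,0,0]' 
python3 -m handwheel '[-0.0125,0.196,0.034,0,0,0,-0.013,0.199,0.008,0,0,0,-0.013,0.198,-0.018,0,0,0,0,0,0,0,0,0,0,0,0,0,0,0]'
python3 -m handwheel '[0,0,0,0,0,0,0,0,0,0,0,0,0,0,0,0,0,0,0,0,0.05,0,0,0,0,0,0.2,0,0,0]' 0.5
python3 -m handwheel '[0,0,0.2,0,0,0,0,0,0.25,0,0,0,-0.25,0,0,0,0,0,-0.1,-0.25,0,0,0,0,0,-0.25,0,0,0,0]' >/dev/null
python3 -m handwheel '[0,-0.25,0,0,0,0,0,-0.25,0,0,0,0,0,0,0,0,0,0,0,0,0,0,0,0]'
python3 - <<'E'
from h import *
snap('wrist','w10');snap('top','top4');st()
z=load('top4');P=cloud(z)[150:210,170:310].reshape(-1,3);q=P[(P[:,2]>.1)&(P[:,2]<.33)];print('lever pts',q.min(0),q.max(0),len(q))
z=load('w10');P=cloud(z);c,sn=np.cos(.065),np.sin(.065);O=np.array([.5737,.2265])
d=P[...,:2]-O;X=d@[c,sn];Y=d@[-sn,c];Z=P[...,2];hsv=cv2.cvtColor(z['im'],cv2.COLOR_BGR2HSV)
k=((hsv[...,1]>60)&(hsv[...,0]<25)&(Z>.047)&(Z<.062)&(np.abs(X)<.1)&(np.abs(Y)<.09)).astype(np.uint8)
n,l,s,cc=cv2.connectedComponentsWithStats(k)
for i in range(1,n):
    if s[i,4]>200: m=l==i; print(cc[i].round(),s[i,4],np.median(Z[m]),cv2.minAreaRect(np.c_[X[m],Y[m]].astype(np.float32)*1000))
E
```

```text
time: 27.92
eef_pos: [0.5718, 0.1577, 0.2153]
tcp_rot: [0.999, 0.033, 0.002, 0.006]
contact_force: [-1.7, -10.6, 2.4]
opening: 0.218
finger_force: 39.0
time: 28.33
eef_pos: [0.5651, 0.2837, 0.2996]
tcp_rot: [0.999, 0.032, 0.007, 0.003]
contact_force: [-0.0, -8.2, 8.6]
opening: 0.212
finger_force: 41.5
time: 28.75
eef_pos: [0.559, 0.3775, 0.2998]
tcp_rot: [0.999, 0.034, 0.007, -0.003]
contact_force: [1.8, 2.4, 8.2]
opening: 0.211
finger_force: 46.0
time: 29.17
eef_pos: [0.5549, 0.3731, 0.323]
tcp_rot: [0.999, 0.032, -0.006, 0.002]
contact_force: [-0.2, 0.3, 0.4]
opening: 0.502
finger_force: 0.0
time: 29.92
eef_pos: [0.5047, 0.2227, 0.3975]
tcp_rot: [1.0, 0.031, 0.0, -0.0]
contact_force: [0.3, -0.2, -0.1]
opening: 0.501
finger_force: 0.0
time 30.017
eef_pos [0.505 0.225 0.397]
tcp_rot [ 0.999  0.032  0.    -0.   ]
contact_force [-0.032 -0.031 -0.315]
opening 0.499
finger_force 0.0
lever pts [0.56988138 0.34268682 0.11112884] [0.61412372 0.38748746 0.30776494] 359
[318.  91.] 2137 0.05345688722408614 ((0.66448974609375, -1.386469841003418), (23.775602340698242, 138.59617614746094), 89.49320220947266)
[361.  92.] 2203 0.05338291789135682 ((-0.8780136108398438, -55.308189392089844), (24.161136627197266, 138.90927124023438), 89.86396026611328)
```

View pics/w10.png

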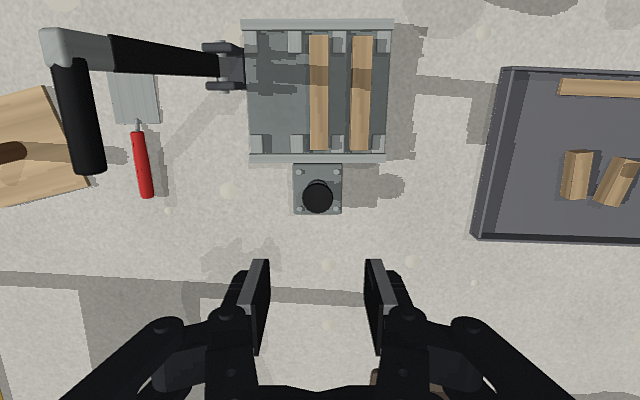

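The lever is up (grip at (75,115)) and the battens are centred in slots 2 and 1 within 2 mm, at (318,91) and (361,92). The plunger head at (317,196) looks up, the visible offcuts and strip are still in the bin, and the robot is clear. Handing in.

```bash
python3 -c "
from h import *
z=load('w10');P=cloud(z);print('plunger z',P[192:200,312:322,2].mean())
z=load('top4');print(cloud(z)[230:235,255:260,2].mean())
print(ctrl.sign_off())"
```

```text
plunger z 0.08780580477939835
0.08847805138317598
the job is handed in; nothing more can be done
None
```

I handed the job in after about 30 s of robot time: both battens present were laid in slots 1 and 2, clamped and punched, and the lever is open again with the plunger back up; `sign_off` returned no verdict.

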